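# Tighten the bonding clamp on the rust-red rock slab

## Task

Three small screw clamps on the geology bench each hold a slab of rock, and all three are still loose. Screw down the knurled black knob of the clamp that holds the rust-red slab: turn it clockwise (seen from above) until it stops tight, and let go of it. Leave the knobs of the white and the dark slab as they are.

Things in the scene. Friction and masses are not known exactly. Their poses are not given: they have to be found in the camera images.
- rust_knob (a joint): Turn, in rad, of the round knurled black knob of the clamp with the rust-red slab. Grows clockwise seen from above: 0 loose, 1.5 the hard stop (tight, bar pressed on the slab). Starts at 0.2 to 0.7, so 0.8 to 1.3 rad are left: one grasp does it. The knob sinks 3 mm per rad, needs 0.06 N m and stays where left. Slab 58 x 62 mm, top 30 mm above the bench; blue base plate 80 x 130 mm, fixed.
- rust_grip (a point): Grip point of that knob: on its vertical axis, half-way up the knurled part, which is 44 mm across and 28 mm high; 78 to 80 mm above the bench at the start, 76 when tight. Grip from above at any yaw. Under it a neck 20 mm across, 22 mm high, then the 22 mm wide clamp bar, its top 36 mm below this point. A 9 mm stud rises through the knob to 99 mm above the bench. The other two clamps are alike.
- white_mark (a point): Outer end of the white line on top of the knob on the clamp with the white slab (same clamp, same knob): 20 mm from that knob's axis, on its top face. Must stay where it is.
- dark_mark (a point): Outer end of the white line on top of the knob on the clamp with the dark, almost black slab (same clamp, same knob): 20 mm from that knob's axis, on its top face. Must stay where it is.
Mind the look-alikes: they are no part of the job. Leave any brown look-alike of the part that bears rust_knob alone.

How it is judged:
At the end, for the whole second after the job is handed in: The knob of the rust-red slab's clamp is turned clockwise to within 0.18 rad (10 degrees) of its stop and is at rest; the marks on the other two knobs are within 5 mm of where they began (value of joint rust_knob above 1.32 rad and velocity of joint rust_knob between -0.05 and 0.05 rad/s and distance of each of white_mark, dark_mark from where it was at the start of the episode below 0.005 m); the robot touches nothing.
It fails at once if a knob of another clamp is turned (its mark moves more than 5 mm) (distance of any of white_mark, dark_mark from where it was at the start of the episode above 0.005 m).
It also fails if it takes over 29 s, if anything falls off the work surface, if the arm or the gripper's body presses on something with over 40 N, if the wrist force passes 120 N, or if a joint passes its speed limit or range.

## Robot

A 6-joint arm with a two-finger parallel gripper is mounted at the origin on the work surface. World frame = base frame: x ahead of the robot, y to its left, z up, the work surface at z = 0. Lengths are in m, angles in rad, forces in N, time in s.
With the tool pointing down it reaches from about 0.275 to 1 m from the base axis. Payload 8.4 kg.
Tool frame: the origin (TCP) lies midway between the tips of the shut fingers; the grasp point (between the pads) lies 19 mm behind it; z points along the fingers, y is the direction in which the jaws open and shut (so a half turn about z gives the same grasp; the last joint's range is limited). The gripper opens to 85 mm and grips with 20 to 120 N. Pads are 22 mm wide; open, the fingers measure 114 mm over their backs; the gripper's body (76 mm by 85 mm) begins 54 mm behind the grasp point. The pads swing forward as they close: fully open they stand 13 mm farther back than shut.
Start: joints at [1.284, 0.353, 1.633, -0, 1.155, -0.002], TCP at [0.176, 0.6, 0.231] pointing down, gripper open.
Joint ranges: [-2.63, 2.63], [-0.92, 2.1], [0.06, 2.66], [-1.3, 4.44], [0, 2.69], [-3.02, 3.02]. Speed limits (rad/s): [2.22, 2.22, 2.79, 3.14, 3.14, 3.14].

## Interface

Orientations are given as a rotation vector (axis times angle).
In Python, from station import bot gives the robot as it stands. The module is installed in compiled form; this text tells all that it offers.
- The arm moves only by the tool move_arm, never from a script. Its argument "motion" is a list that holds one entry, the list of rows, each a list of 5 numbers: the shift along the tool's x, y, z in cm, then the turn about the tool's z in degrees, then the finger opening in cm, from 0 to 8.54. A call has 1 to 10 rows; each row is the pose to reach, as a shift and turn from the pose commanded when the call began, along the tool's axes at that moment; what a row does not reach only later rows make up. A row lasts 1/10 s, in which the tool goes at most 50 mm and 8.59 degrees, less where a joint would pass 70% of its speed; a pose out of reach is approached as far as the arm can. A call with a gripper value outside its range is refused whole. The fingers move at their own pace and stop on an object; the grip force is fixed at half the most. Time passes only in rows, so rows that repeat a pose let the fingers close. It gives the time, the measured TCP pose, the force and the opening at its end, in the units of the state.
- bot.sense(): the state, without advancing time (a new reading comes with each control period).
- bot.get_image(name): name is "scene" or "top" or "wrist"; returns the picture (400x640x3 uint8, red, green, blue); there is no depth.
- bot.calibration(name): a dict with "K" (3x3 intrinsics, pixels), "world_from_camera" (4x4, takes a point from camera to world coordinates). Camera axes: x right, y down, z forward; pixel columns grow to the right and rows downward; lengths in m; the calibration is good to about 2 mm. The wrist camera is an equidistant fisheye: a pixel r from the principal point sees the ray r / f radians off the axis. A picture is of the moment at which its call begins: read the wrist's pose just before it. calibration takes no time and is no camera call; for the wrist camera it gives the pose at the moment of the call.
- bot.job_done(): hands the job in, once; it reports no verdict.
The state is a dict: "time_s": time; "joint_positions": joint angles; "joint_velocities": joint speeds; "tau": joint torques, N m; "tcp_pos": TCP position; "ee_rot": TCP orientation; "force": force on the tool from outside, world axes, zero at the start; "wrist_torque": the same for the moment, N m; "width": finger opening in m.
Only numpy, scipy, OpenCV 4.12 (cv2) and the standard library are available. Lean on these libraries where they do the work, as an engineer would, in place of code of your own. Each camera call takes 0.05 s, during which the arm holds its last target. There are 200 camera calls.

## Working session

There is one attempt and no reset: what is moved stays moved. The work goes in short steps, Python scripts to look and compute and a tool call to move; the robot and the scene stay as the last step left them, time stands still between calls to the robot, and variables do not carry over. Pictures are saved under pics/ and viewed, about 8 in all and at most 12, crops included, and the job is handed in when it is done.

Besides the shell and the picture viewer there is one more tool, called after "Emit:" by a JSON object that holds its "method" and its "body". move_arm: Moves the arm, as the interface text tells. Its arguments: {"type":"object","properties":{"motion":{"type":"array"}},"required":["motion"]}

```bash
mkdir -p pics
python3 - <<'E'
from station import bot
import cv2,numpy as np
np.set_printoptions(precision=4,suppress=True)
s=bot.sense();print(s['tcp_pos'],s['ee_rot'],s['width'],s['time_s'])
for n in("top","scene"):
    cv2.imwrite(f"pics/{n}0.png",bot.get_image(n)[:,:,::-1]); c=bot.calibration(n);print(c['K'],c['world_from_camera'])
E
```

```text
[0.1754 0.5993 0.2305] [-0.4458 -3.1096  0.0023] 0.085460041654037 0.0
[[382.0992   0.     320.7071]
 [  0.     382.0992 195.8859]
 [  0.       0.       1.    ]] [[-0.0133 -0.9835  0.1803  0.4062]
 [-0.9996  0.0083 -0.0284  0.0357]
 [ 0.0265 -0.1806 -0.9832  0.7817]
 [ 0.      0.      0.      1.    ]]
[[422.3132   0.     321.4224]
 [  0.     422.3132 201.1197]
 [  0.       0.       1.    ]] [[ 0.1666  0.5854 -0.7934  1.2035]
 [ 0.9859 -0.1098  0.126  -0.074 ]
 [-0.0134 -0.8033 -0.5955  0.5953]
 [ 0.      0.      0.      1.    ]]
```

View pics/top0.png

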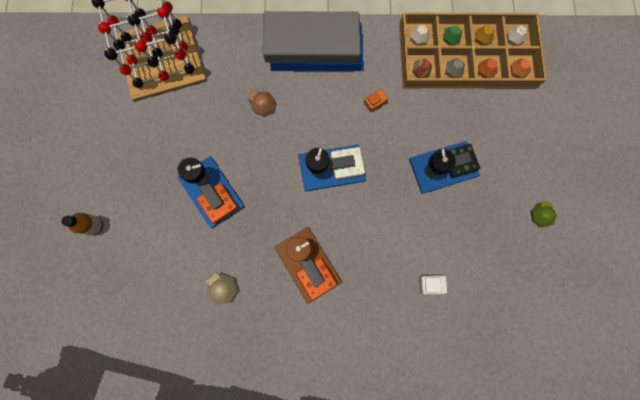

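View pics/scene0.png

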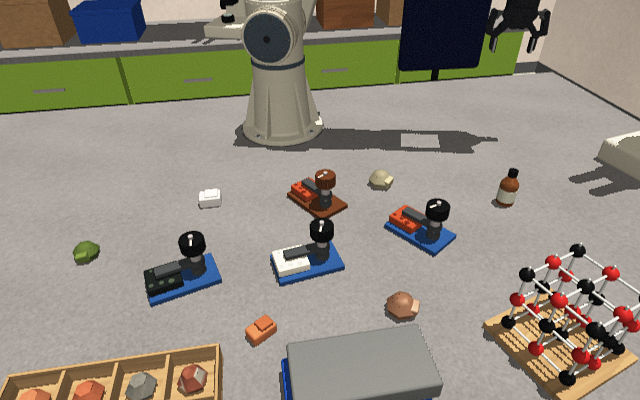

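The target is the blue-based clamp with the red slab: its knob is at about (191,170) in top and (437,210) in scene. The brown clamp at (300,248) in top is the look-alike.

```bash
cat > h.py <<'E'
import cv2,numpy as np
from station import bot
def ray(c,uv):
    K,T=c['K'],c['world_from_camera']; d=T[:3,:3]@np.linalg.inv(K)@[*uv,1]
    return T[:3,3],d/np.linalg.norm(d)
def blob(img,box,vmax=45):
    x0,y0,x1,y1=box; v=img[y0:y1,x0:x1].max(2)
    m=(v<vmax).astype(np.uint8); m=cv2.morphologyEx(m,cv2.MORPH_OPEN,np.ones((5,5)))
    c=max(cv2.findContours(m,0,2)[0],key=cv2.contourArea)
    (u,w),r=cv2.minEnclosingCircle(c); b=cv2.boundingRect(c)
    return np.array([u+x0,w+y0]),r,(b[0]+x0,b[1]+y0,b[2],b[3]),cv2.contourArea(c)
E
python3 - <<'E'
from h import *
np.set_printoptions(precision=4,suppress=True)
R=[]
for n,b in(("top",(170,150,212,190)),("scene",(418,192,458,222))):
    i=cv2.imread(f"pics/{n}0.png"); p,r,bb,a=blob(i,b); print(n,p,r,bb,a)
    o,d=ray(bot.calibration(n),p); R.append((o,d)); print(o+d*(0.08-o[2])/d[2])
A=sum(np.eye(3)-np.outer(d,d) for o,d in R);B=sum((np.eye(3)-np.outer(d,d))@o for o,d in R)
P=np.linalg.solve(A,B);print("tri",P)
from scipy.spatial.transform import Rotation as Ro
s=bot.sense();M=Ro.from_rotvec(s['ee_rot']);print(M.as_matrix());print("shift cm",M.inv().apply(P-s['tcp_pos'])*100)
E
```

```text
top [200.9943 176.0341] 8.578021049499512 (194, 168, 14, 16) 139.5
[0.5745 0.2388 0.08  ]
scene [438. 212.] 13.038504600524902 (426, 202, 24, 20) 310.0
[0.5946 0.2546 0.08  ]
tri [0.5806 0.2523 0.0669]
[[-0.9597  0.2809 -0.0003]
 [ 0.2809  0.9597 -0.0012]
 [-0.     -0.0013 -1.    ]]
shift cm [-48.6306 -21.9157  16.4042]
```

Emit:
{"method": "move_arm", "body": {"motion": [[[-3, -1.3, 0, 0, 8.5], [-8, -3.4, 0.5, 0, 8.5], [-12.5, -5.4, 1, 0, 8.5], [-17, -7.3, 1.5, 0, 8.5], [-21.5, -9.3, 2, 0, 8.5], [-26, -11.2, 2.5, 0, 8.5], [-30.5, -13.1, 3, 0, 8.5], [-35, -15.1, 3.5, 0, 8.5], [-39.5, -17, 4, 0, 8.5], [-43, -18.5, 4, 0, 8.5]]]}}

```text
time_s: 1.1
tcp_pos: [0.5377, 0.2991, 0.1903]
ee_rot: [-0.447, -3.109, 0.002]
force: [0.5, 1.3, 0.8]
width: 0.0849
```

Emit:
{"method": "move_arm", "body": {"motion": [[[-3, -1.3, 0, 0, 8.5], [-5.5, -2.3, 0.5, 0, 8.5], [-6.7, -2.9, 1, 0, 8.5], [-6.7, -2.9, 1, 0, 8.5], [-6.7, -2.9, 1, 0, 8.5]]]}}

```text
time_s: 1.6
tcp_pos: [0.5914, 0.2552, 0.1808]
ee_rot: [-0.446, -3.108, 0.001]
force: [0.5, 0.6, 0.1]
width: 0.0851
```

Run:
```python
from h import *
np.set_printoptions(precision=4,suppress=True)
s=bot.sense();print(s['tcp_pos'],s['ee_rot'],s['joint_positions'],s['time_s'])
c=bot.calibration("wrist");i=bot.get_image("wrist")[:,:,::-1];cv2.imwrite("pics/w1.png",i);np.savez("w1.npz",**c);print(c)
```

```text
[0.5914 0.2552 0.1808] [-0.4459 -3.1083  0.0006] [ 0.4047  0.4316  1.6348  0.0005  1.0767 -0.8813] 1.6
{'K': array([[309.7069,   0.    , 313.5305],
       [  0.    , 309.7069, 199.3893],
       [  0.    ,   0.    ,   1.    ]]), 'world_from_camera': array([[ 0.2811,  0.9241,  0.2589,  0.5255],
       [ 0.9597, -0.2705, -0.0765,  0.2754],
       [-0.0007,  0.2699, -0.9629,  0.324 ],
       [ 0.    ,  0.    ,  0.    ,  1.    ]])}
```

View pics/w1.png

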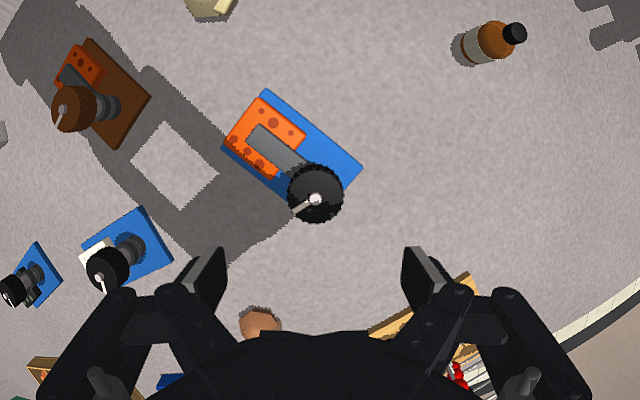

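The wrist view shows the target knob's disc around (316,193), with the stud tip at about (316,199), between the fingers and slightly ahead of them. The measurement uses both points.

```bash
cat >> h.py <<'E'
def fray(c,uv):
    K,T=c['K'],c['world_from_camera']; v=(np.array(uv)-K[:2,2])/K[0,0]; t=np.hypot(*v)
    d=np.array([*(v/max(t,1e-9)*np.sin(t)),np.cos(t)]); return T[:3,3],T[:3,:3]@d
def cast(f,c,uv,z):
    o,d=f(c,uv); return o+d*(z-o[2])/d[2]
E
python3 - <<'E'
from h import *
np.set_printoptions(precision=4,suppress=True)
i=cv2.imread("pics/w1.png");c=dict(np.load("w1.npz"))
p,r,bb,a=blob(i,(275,155,360,235),55);print(p,r,bb,a)
v=i[185:215,300:335].min(2)>150; ys,xs=np.nonzero(v);print("bright",xs.mean()+300,ys.mean()+185,len(xs))
print("circle",cast(fray,c,p,.085))
q=cast(fray,c,(316,199),.099);print("stud",q)
for z in(.093,.085):print("top",cast(ray,bot.calibration("top"),(191,169.5),z))
E
```

```text
[318.5 209.5] 22.770694732666016 (297, 194, 44, 29) 655.5
bright 313.85555555555555 198.32222222222222 90
circle [0.599  0.2578 0.085 ]
stud [0.5862 0.2594 0.099 ]
top [0.5839 0.2538 0.093 ]
top [0.586  0.2563 0.085 ]
```

Run:
```python
from h import *
np.set_printoptions(precision=4,suppress=True)
i=cv2.imread("pics/w1.png");c=dict(np.load("w1.npz"))
cv2.imwrite("pics/w1c.png",cv2.convertScaleAbs(cv2.resize(i[150:235,270:360],None,fx=6,fy=6,interpolation=cv2.INTER_CUBIC),alpha=2))
for uv in((316,223),(287,195),(344,195)):print(cast(fray,c,uv,.093))
```

```text
[0.6068 0.2534 0.093 ]
[0.5784 0.2383 0.093 ]
[0.5908 0.2806 0.093 ]
```

View pics/w1c.png

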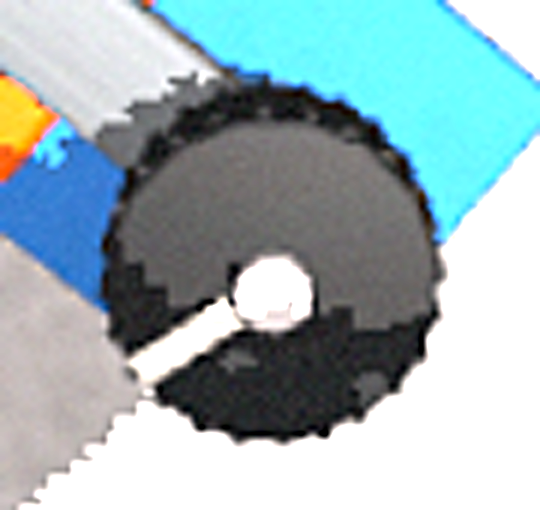

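Emit:
{"method": "move_arm", "body": {"motion": [[[0.4, 0.1, 2, 0, 8.5], [0.7, 0.2, 5, 0, 8.5], [0.7, 0.2, 8, 0, 8.5], [0.7, 0.2, 10.5, 0, 8.5], [0.7, 0.2, 12, 0, 8.5], [0.7, 0.2, 12.2, 0, 8.5], [0.7, 0.2, 12.2, 0, 8.5], [0.7, 0.2, 12.2, 0, 8.5]]]}}

```text
time_s: 2.45
tcp_pos: [0.5871, 0.2593, 0.0607]
ee_rot: [0.445, 3.108, 0.002]
force: [-0.2, -0.3, -0.2]
width: 0.0849
```

Run:
```python
from h import *
s=bot.sense();print(s['tcp_pos'],s['force'])
c=bot.calibration("wrist");i=bot.get_image("wrist")[:,:,::-1];cv2.imwrite("pics/w2.png",i)
```

```text
[0.58708973 0.25932534 0.06071796] [-0.24478066 -0.34171516 -0.23389496]
```

View pics/w2.png

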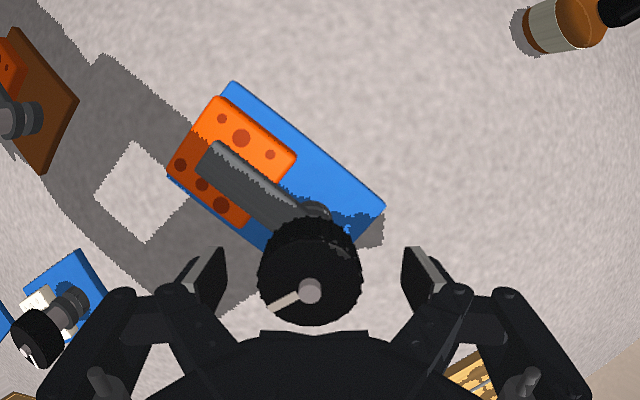

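The knob sits between the pads, centred at about (310,275), and nothing is touching. Next I close the fingers.

Emit:
{"method": "move_arm", "body": {"motion": [[[0.1, 0, 0.1, 0, 7], [0.1, 0, 0.1, 0, 5.5], [0.1, 0, 0.1, 0, 3.5], [0.1, 0, 0.1, 0, 3.5], [0.1, 0, 0.1, 0, 3.5], [0.1, 0, 0.1, 0, 3.5], [0.1, 0, 0.1, 0, 3.5], [0.1, 0, 0.1, 0, 3.5]]]}}

```text
time_s: 3.3
tcp_pos: [0.5853, 0.2584, 0.0591]
ee_rot: [-0.446, -3.11, 0.001]
force: [-3.4, -3.1, 7.9]
width: 0.0431
```

Emit:
{"method": "move_arm", "body": {"motion": [[[0, 0, 0, 3, 3.5], [0, 0, 0.03, 8, 3.5], [0, 0, 0.06, 13, 3.5], [0, 0, 0.09, 18, 3.5], [0, 0, 0.12, 23, 3.5], [0, 0, 0.15, 28, 3.5], [0, 0, 0.18, 33, 3.5], [0, 0, 0.2, 38, 3.5], [0, 0, 0.2, 40, 3.5], [0, 0, 0.2, 40, 3.5]]]}}

```text
time_s: 4.3
tcp_pos: [0.5858, 0.2589, 0.057]
ee_rot: [1.483, 2.769, 0.001]
force: [-0.8, -3.0, 6.4]
width: 0.0428
```

Run:
```python
from h import *
s=bot.sense();print(s['tcp_pos'],s['force'],s['wrist_torque'],s['joint_positions'][5],s['tau'])
```

```text
[0.58577534 0.25885118 0.05702449] [-0.76835011 -2.98192754  6.36891288] [-0.2686504   0.0303443  -0.13502503] -0.17289890734426036 [  1.09660048 -64.06389713 -25.5286324    0.31110294  -0.45688139
   0.47828905]
```

Emit:
{"method": "move_arm", "body": {"motion": [[[0, 0, 0.02, 3, 3.5], [0, 0, 0.05, 6, 3.5], [0, 0, 0.07, 9, 3.5], [0, 0, 0.1, 12, 3.5], [0, 0, 0.1, 15, 3.5], [0, 0, 0.1, 15, 3.5]]]}}

```text
time_s: 4.9
tcp_pos: [0.5861, 0.259, 0.0562]
ee_rot: [1.832, 2.551, 0.002]
force: [-1.5, -2.1, 7.2]
width: 0.0428
```

Run:
```python
from h import *
s=bot.sense();print(s['tcp_pos'],s['force'],s['wrist_torque'],s['joint_positions'][5],s['tau'][5])
```

```text
[0.58606542 0.25896432 0.05619877] [-1.47208033 -2.08014004  7.16070551] [-0.29906413  0.02794578 -0.07934557] 0.08920124610453828 0.566066075116396
```

Emit:
{"method": "move_arm", "body": {"motion": [[[0, 0, 0.02, 3, 3.5], [0, 0, 0.03, 6, 3.5], [0, 0, 0.05, 9, 3.5], [0, 0, 0.05, 12, 3.5], [0, 0, 0.05, 12, 3.5]]]}}

```text
time_s: 5.4
tcp_pos: [0.5863, 0.259, 0.0556]
ee_rot: [2.088, 2.346, 0.002]
force: [0.7, -2.6, 6.7]
width: 0.0423
```

Run:
```python
from h import *
s=bot.sense();print(s['tcp_pos'],s['force'],s['wrist_torque'],s['joint_positions'][5],s['tau'][5])
```

```text
[0.58628631 0.25897649 0.05561634] [ 0.72994922 -2.623527    6.69594342] [-0.3686959  -0.21670594 -0.08371794] 0.29804578188586617 0.6399150565266609
```

Emit:
{"method": "move_arm", "body": {"motion": [[[0, 0, 0.01, 3, 3.5], [0, 0, 0.02, 6, 3.5], [0, 0, 0.03, 9, 3.5], [0, 0, 0.03, 12, 3.5], [0, 0, 0.03, 12, 3.5]]]}}

```text
time_s: 5.9
tcp_pos: [0.5864, 0.2595, 0.0554]
ee_rot: [2.32, 2.117, 0.003]
force: [0.5, 1.1, 5.9]
width: 0.0429
```

Run:
```python
from h import *
s=bot.sense();print(s['tcp_pos'],s['force'],s['wrist_torque'],s['joint_positions'][5],s['tau'][5])
c=bot.calibration("wrist");i=bot.get_image("wrist")[:,:,::-1];cv2.imwrite("pics/w3.png",i)
```

```text
[0.58640352 0.2594824  0.05538586] [0.53717488 1.14346577 5.91154202] [ 0.00263536 -0.14162405  0.78037577] 0.5060668919973075 1.4072300121188164
```

View pics/w3.png

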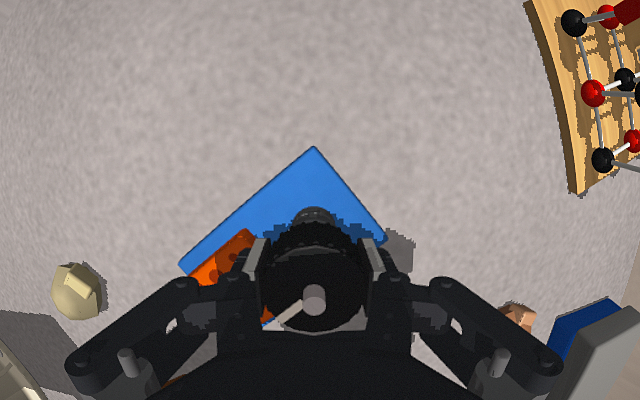

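The wrist moment about z jumped from about -0.08 to 0.78 N m, so the knob is at its stop. The white line still turns with the gripper: it runs (275,322) to (313,298). I add a small press, then release and lift.

Emit:
{"method": "move_arm", "body": {"motion": [[[0, 0, 0, 2, 3.5], [0, 0, 0, 4, 3.5], [0, 0, 0, 4, 3.5], [0, 0, 0, 4, 5.5], [0, 0, 0, 4, 8.5], [0, 0, 0, 4, 8.5], [0, 0, 0, 4, 8.5], [0, 0, 0, 4, 8.5], [0, 0, 0, 4, 8.5]]]}}

```text
time_s: 6.85
tcp_pos: [0.5853, 0.2589, 0.0544]
ee_rot: [-2.394, -2.034, 0.0]
force: [0.0, 0.3, -0.2]
width: 0.0849
```

Emit:
{"method": "move_arm", "body": {"motion": [[[0, 0, -1, 0, 8.5], [0, 0, -4, 0, 8.5], [0, 0, -8, 0, 8.5], [0, 0, -11, 0, 8.5], [0, 0, -12, 0, 8.5], [0, 0, -12, 0, 8.5], [0, 0, -12, 0, 8.5]]]}}

```text
time_s: 7.55
tcp_pos: [0.5847, 0.2587, 0.1736]
ee_rot: [-2.394, -2.033, 0.002]
force: [-0.1, -0.0, -0.5]
width: 0.0849
```

Run:
```python
from h import *
s=bot.sense();print(s['tcp_pos'],s['force'],s['wrist_torque'],s['joint_positions'][5])
c=bot.calibration("wrist");np.savez("w4.npz",**c);i=bot.get_image("wrist")[:,:,::-1];cv2.imwrite("pics/w4.png",i)
```

```text
[0.58470087 0.25870084 0.17360713] [-0.11885272 -0.00189763 -0.46057718] [ 0.00565545 -0.01719329 -0.06652252] 0.5767889261207421
```

View pics/w4.png

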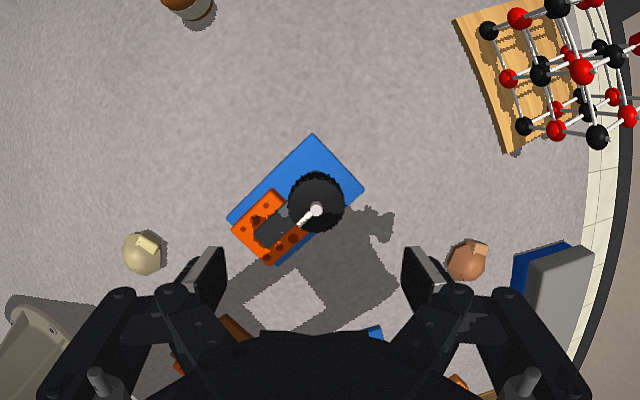

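The clamp is clear of the gripper. The knob is at (316,203) and its line now points to about (298,223), nearly along the bar. I compare the mark angle before and after in the world frame.

Run:
```python
from h import *
for w,o,t,z in(("w1",(293.3,211.7),(315.5,198.7),.093),("w4",(298,223),(316,210),.090)):
    c=dict(np.load(w+".npz"));a=cast(fray,c,o,z);b=cast(fray,c,t,.099);print(a,b,np.degrees(np.arctan2(*(a-b)[1::-1])))
```

```text
[0.59276364 0.23895053 0.093     ] [0.58588062 0.25906423 0.099     ] -71.10877066729282
[0.57013931 0.24734192 0.09      ] [0.58608336 0.25844502 0.099     ] -145.14745938689126
```

The knob turned 74° (1.29 rad). Since it started at 0.2 rad or more, it is now at about 1.44 rad or more, which agrees with the torque jump at the stop.

```bash
python3 -c "
from station import bot
print(bot.job_done(),bot.sense()['time_s'])"
```

```text
the job is handed in; nothing more can be done
the job is handed in; nothing more can be done
```

I tightened the rust-red slab's clamp (the one on the blue base), released the knob, lifted the gripper 12 cm clear and handed the job in, about 8 s into the 29 s limit.

- **Tightness:** the wrist moment about z jumped from about -0.08 to 0.78 N m at the end of the turn, so the knob had hit its stop. The mark moved about 74° (1.29 rad) clockwise. With a start of at least 0.2 rad, that puts the joint at about 1.44 rad or more, against the required 1.32.
- **Release:** the force and moment readings were near zero after the lift.
- **Other knobs:** I did not re-measure the marks on the white and dark clamps. The gripper never went near them or the brown look-alike.
- **Failed measurement:** the first colour-blob fixes on the knob, in the top and wrist views, landed off its centre. I used points read by eye from the wrist image instead, and the grip came out centred.

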